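# Clip the nut drivers onto the lathe bench rail in size order

## Robot

A 6-joint arm with a two-finger parallel gripper is mounted at the origin on the work surface. World frame = base frame: x ahead of the robot, y to its left, z up, the work surface at z = 0. Lengths are in m, angles in degrees, forces in N, time in s.
With the tool pointing down it reaches from about 0.4 to 0.825 m from the base axis. Payload 7 kg.
Tool frame: the origin (TCP) lies at the very end of the fingers, on their centre line; the grasp point (between the pads) lies behind it (r.grasp_offset is the z of the grasp point in the tool frame, in m); z points along the fingers, y is the direction in which the jaws open and shut (so a half turn about z gives the same grasp; the last joint's range is limited). The gripper opens to 88 mm and grips with 3 to 60 N. Pads are 19 mm wide; open, the fingers measure 130 mm over their backs; the gripper's body (78 mm by 193 mm) begins 47 mm behind the grasp point.
Start: joints at [-58.092, 20.546, 0.682, 0, -70.136, -16.507], TCP at [0.179, -0.651, 0.227] pointing down, gripper open.
Joint ranges: [-176.03, 176.03], [-82.01, 121.73], [-58.28, 71.71], [-173.87, 95.51], [-174.79, -0.11], [-173.66, 173.66]. Speed limits (degrees/s): [136.94, 136.94, 172.46, 180, 180, 180].

## Interface

Orientations are given as [roll, pitch, yaw] about the fixed x, y, z axes, in that order (R = Rz(yaw) Ry(pitch) Rx(roll)).
In Python, from plant import r gives the robot as it stands. The module is installed in compiled form; this text tells all that it offers.
- The arm moves only by the tool servo_tool, never from a script. Its argument "targets" is a list of rows, each an object of numbers: "dx", "dy", "dz": the shift along the world's x, y, z in cm; "spin": the turn about the world's z in rad; "grip": the opening in per cent of the stroke, from 0 (shut) to 100 (fully open). A call has exactly 10 rows; each row is the pose to reach, as a shift and turn from the pose commanded when the call began; what a row does not reach only later rows make up. A row lasts 1/12 s, in which the tool goes at most 41.7 mm and 7.16 degrees, less where a joint would pass 70% of its speed; a pose out of reach is approached as far as the arm can. A call with a gripper value outside its range is refused whole. The fingers move at their own pace and stop on an object; "squeeze" is the grip in N (left out, the last holds). Time passes only in rows, so rows that repeat a pose let the fingers close, or fill a call up. It gives the time, the measured TCP pose, the force and the opening at its end, in the units of the state.
- r.get_state(): the state, without advancing time (a new reading comes with each control period).
- r.capture(name): name is "scene" or "top" or "wrist"; returns the picture (480x640x3 uint8, blue, green, red); there is no depth.
- r.get_calibration(name): a dict with "K" (3x3 intrinsics, pixels), "extrinsics" (4x4, takes a point from camera to world coordinates). Camera axes: x right, y down, z forward; pixel columns grow to the right and rows downward; lengths in m; the calibration is good to about 2 mm. A picture is of the moment at which its call begins: read the wrist's pose just before it. get_calibration takes no time and is no camera call; for the wrist camera it gives the pose at the moment of the call.
- r.close_job(): hands the job in, once; it reports no verdict.
Trained networks look in the newest picture that a camera, given by its name, has taken for a name from the list of things; names that differ only in an ending like _2 or _b are one class to them, and where a whole thing is asked for, a point or a joint stands for the part that bears it (a point fixed in the world has none). Each returns a list of dicts, best first, with "p" (0 to 1); they miss things now and then, are a little off and sometimes report something else, mostly with a low value. They report only what shows in the picture. A call takes as long as a camera call. They do not tell look-alikes from the thing itself.
- r.cut_out(name, camera): "mask" (480x640 bool, what is visible of it) and "extent" ([left, top, right, bottom] in pixels, round what is visible of it).
The state is a dict: "time_s": time; "joints": joint angles; "qd": joint speeds; "joint_torque": joint torques, N m; "tcp_pos": TCP position; "eef_rot": TCP orientation; "contact_force": force on the tool from outside, world axes, zero at the start; "moment": the same for the moment, N m; "gripper_width": finger opening in m.
Only numpy, scipy, OpenCV 4.12 (cv2) and the standard library are available. Lean on these libraries where they do the work, as an engineer would, in place of code of your own. Each camera call takes 0.05 s, during which the arm holds its last target. There are 200 camera calls.

## Task

Clip all four nut drivers onto the bench rail in order of size, one to a station, the largest at the end with the red cap and the smallest at the end with the grey cap, all with their handles towards the robot and their shanks pushed fully home in the spring clips. One driver is already on the rail: move it if it is in the wrong place. Do not knock or shift the other things on the bench.

Things in the scene. Friction and masses are not known exactly. Their poses are not given: they have to be found in the camera images.
- driver18_mid (a point): Nut driver, yellow: square handle 18 mm thick, 34 mm long; steel shank 14 mm in diameter, 80 mm long; round head 18 mm in diameter, 18 mm long; 0.07 to 0.35 kg. Point: on the axis half-way along the shank, near the centre of mass; x along the axis to the head. Starts lying on the bench, axis level, 9 mm up.
- driver18_head (a point): Centre of the socket head of the yellow nut driver, on its axis 49 mm from the shank's mid-point. (Head from 40 to 58 mm, handle from -40 to -74 mm along the axis.)
- driver23_mid (a point): Nut driver, blue: square handle 23 mm thick, 34 mm long; steel shank 14 mm in diameter, 80 mm long; round head 23 mm in diameter, 18 mm long; 0.07 to 0.35 kg. Point: on the axis half-way along the shank, near the centre of mass; x along the axis to the head. Starts lying on the bench, axis level, 11.5 mm up.
- driver23_head (a point): Centre of the socket head of the blue nut driver, on its axis 49 mm from the shank's mid-point. (Head from 40 to 58 mm, handle from -40 to -74 mm along the axis.)
- driver28_mid (a point): Nut driver, green: square handle 28 mm thick, 34 mm long; steel shank 14 mm in diameter, 80 mm long; round head 28 mm in diameter, 18 mm long; 0.07 to 0.35 kg. Point: on the axis half-way along the shank, near the centre of mass; x along the axis to the head. Starts clipped in station 1, head away from the robot: its right place or not. A straight pull up of about 20 N unclips it.
- driver28_head (a point): Centre of the socket head of the green nut driver, on its axis 49 mm from the shank's mid-point. (Head from 40 to 58 mm, handle from -40 to -74 mm along the axis.)
- driver33_mid (a point): Nut driver, orange: square handle 33 mm thick, 34 mm long; steel shank 14 mm in diameter, 80 mm long; round head 33 mm in diameter, 18 mm long; 0.07 to 0.35 kg. Point: on the axis half-way along the shank, near the centre of mass; x along the axis to the head. Starts lying on the bench, axis level, 16.5 mm up.
- driver33_head (a point): Centre of the socket head of the orange nut driver, on its axis 49 mm from the shank's mid-point. (Head from 40 to 58 mm, handle from -40 to -74 mm along the axis.)
- station0 (a point): Station 0 of the rail's four: where the middle of a driver's shank lies when fully home, 50 mm above the bench. x lies along a seated driver, away from the robot (handles belong at -x); y along the rail; z up. At the robot's right end; stations are 58 mm apart towards the rail's +y.
- station1 (a point): Station 1 of the rail's four: where the middle of a driver's shank lies when fully home, 50 mm above the bench. x lies along a seated driver, away from the robot (handles belong at -x); y along the rail; z up. Each station has two spring clips, 30 mm either side of the point along x, 8 mm wide each; 52 mm between them are free for fingers, down to 8 mm above the bench.
- station2 (a point): Station 2 of the rail's four: where the middle of a driver's shank lies when fully home, 50 mm above the bench. x lies along a seated driver, away from the robot (handles belong at -x); y along the rail; z up. The clips' flared jaws reach 17 mm above the point and guide a shank up to 4 mm off-centre.
- station3 (a point): Station 3 of the rail's four: where the middle of a driver's shank lies when fully home, 50 mm above the bench. x lies along a seated driver, away from the robot (handles belong at -x); y along the rail; z up. At the robot's left end.
- rail: Clip rail, bolted down: base plate 100 x 314 x 8 mm, two bars along y. Origin under its centre, on the bench; y along the stations, x away from the robot. A level shank pushed straight down into a station's jaws meets resistance 13 mm above home, needs about 5 to 12 N to spread both clips, then clicks down onto the bars and is held over its top.
- red_cap_top (a point): Centre of the top (64 mm above the bench) of the red cap, 74 x 20 x 12 mm, fixed on one end block of the rail, 60 mm beyond its end station. It marks the end for the largest driver; it may be at either end.
- grey_cap_top (a point): The same for the grey cap on the rail's other end, the end for the smallest driver.
- oil_bottle: Bystander, to be left alone: small white oil bottle, 32 mm in diameter, 95 mm tall; origin at its underside on the bench.
- bearing: Bystander, to be left alone: dark steel bearing, 36 mm in diameter, 20 mm tall; origin at its underside on the bench.
- wrench: Bystander, to be left alone: wrench lying flat, 170 mm long, 33 mm wide, 9 mm thick, along x; origin at its underside on the bench.
- mug: Bystander, to be left alone: blue mug, 80 mm in diameter, 90 mm tall; origin at its underside on the bench.
- screw_jar: Bystander, to be left alone: jar of screws, 70 mm in diameter, 80 mm tall; origin at its underside on the bench.
- coolant: Bystander, to be left alone: green bottle, 64 mm in diameter, 190 mm tall; origin at its underside on the bench.
- gauge_stand: Dial-gauge stand fixed to the bench, an obstacle: 45 mm square base, 45 mm tall, column 12 mm thick up to 200 mm, gauge 52 mm in diameter 60 mm along its +x, 180 mm up. Origin at its underside.
Things that resemble listed ones, but are neither listed nor needed, are in the scene too. Leave any pink look-alike of the part that bears driver28_mid alone.

How it is judged (in metres and radians):
At the end, for the whole second after the job is handed in: From grey to red cap, drivers 18, 23, 28, 33 lie one per station, shank middle within 12 mm of the station point along the shank, 4 mm across, 3 mm in height, within 0.1 rad of its direction, heads away from the robot, at rest and let go (((y of red_cap_top in the frame of station0 above 0.08 m and (x of driver18_mid in the frame of station0 between -0.012 and 0.012 m and y of driver18_mid in the frame of station0 between -0.004 and 0.004 m and z of driver18_mid in the frame of station0 between -0.003 and 0.003 m) and (x of driver23_mid in the frame of station1 between -0.012 and 0.012 m and y of driver23_mid in the frame of station1 between -0.004 and 0.004 m and z of driver23_mid in the frame of station1 between -0.003 and 0.003 m) and (x of driver28_mid in the frame of station2 between -0.012 and 0.012 m and y of driver28_mid in the frame of station2 between -0.004 and 0.004 m and z of driver28_mid in the frame of station2 between -0.003 and 0.003 m) and (x of driver33_mid in the frame of station3 between -0.012 and 0.012 m and y of driver33_mid in the frame of station3 between -0.004 and 0.004 m and z of driver33_mid in the frame of station3 between -0.003 and 0.003 m)) or (y of red_cap_top in the frame of station0 below 0.08 m and (x of driver18_mid in the frame of station3 between -0.012 and 0.012 m and y of driver18_mid in the frame of station3 between -0.004 and 0.004 m and z of driver18_mid in the frame of station3 between -0.003 and 0.003 m) and (x of driver23_mid in the frame of station2 between -0.012 and 0.012 m and y of driver23_mid in the frame of station2 between -0.004 and 0.004 m and z of driver23_mid in the frame of station2 between -0.003 and 0.003 m) and (x of driver28_mid in the frame of station1 between -0.012 and 0.012 m and y of driver28_mid in the frame of station1 between -0.004 and 0.004 m and z of driver28_mid in the frame of station1 between -0.003 and 0.003 m) and (x of driver33_mid in the frame of station0 between -0.012 and 0.012 m and y of driver33_mid in the frame of station0 between -0.004 and 0.004 m and z of driver33_mid in the frame of station0 between -0.003 and 0.003 m))) and x of each of driver18_head, driver23_head, driver28_head, driver33_head in the frame of station0 above 0.03 m and angle between the x axis of each of driver18_mid, driver23_mid, driver28_mid, driver33_mid and the x axis of station0, either way round below 0.1 rad and linear speed of each of driver18, driver23, driver28, driver33 below 0.02 m/s and contact force between each of driver18, driver23, driver28, driver33 and the fingers below 0.1 N); the robot touches nothing.
It fails at once if a bystander is shifted by more than 30 mm (distance of any of oil_bottle, bearing, wrench, mug, screw_jar, coolant from where it was at the start of the episode above 0.03 m).
It fails at once if the mug, jar, a bottle or the bearing is knocked over (angle between any of oil_bottle, bearing, mug, screw_jar, coolant's own z axis and vertical above 0.5 rad).
It also fails if it takes over 72 s, if anything falls off the work surface, if the arm or the gripper's body presses on something with over 40 N, if the wrist force passes 120 N, or if a joint passes its speed limit or range.

## Working session

There is one attempt and no reset: what is moved stays moved. The work goes in short steps, Python scripts to look and compute and a tool call to move; the robot and the scene stay as the last step left them, time stands still between calls to the robot, and variables do not carry over. Pictures are saved under pics/ and viewed, about 8 in all and at most 12, crops included, and the job is handed in when it is done.

Besides the shell and the picture viewer there is one more tool, called after "Emit:" in YAML: its name, and indented under it one key for each argument. servo_tool: Moves the arm, as the interface text tells. Its arguments: {"type":"object","properties":{"targets":{"type":"array"},"squeeze":{"type":"number"}},"required":["targets"]}

```bash
mkdir -p pics
cat > h.py <<'E'
import numpy as np, cv2
from plant import r
def ray(cam,u,v,z,cal=None):
    c=cal or r.get_calibration(cam); K=np.array(c["K"]);E=np.array(c["extrinsics"])
    d=E[:3,:3]@np.linalg.solve(K,[u,v,1.]); o=E[:3,3]
    return o+d*(z-o[2])/d[2]
def proj(cam,p,cal=None):
    c=cal or r.get_calibration(cam); K=np.array(c["K"]);E=np.array(c["extrinsics"])
    q=K@(E[:3,:3].T@(np.array(p)-E[:3,3])); return q[:2]/q[2]
E
python3 - <<'E'
from h import *
s=r.get_state(); print(s, r.grasp_offset)
for c in ("scene","top"):
    im=r.capture(c); cv2.imwrite(f"pics/{c}0.png",im); k=r.get_calibration(c); print(c,np.round(k["K"],1).tolist(),np.round(k["extrinsics"],3).tolist())
    if c=="top":
        for n in ["driver18_mid","driver23_mid","driver28_mid","driver33_mid","rail","red_cap_top","grey_cap_top","oil_bottle","bearing","wrench","mug","screw_jar","coolant","gauge_stand"]:
            try:
                for o in r.cut_out(n,c)[:3]:
                    m=o["mask"]; rr=cv2.minAreaRect(np.argwhere(m)[:,::-1].astype(np.float32)); print(n,round(o["p"],2),[int(x) for x in o["extent"]],np.round(rr[0],1),np.round(rr[1],1),round(rr[2],1),int(m.sum()))
            except Exception as e: print(n,e)
E
```

```text
{'time_s': 0.0, 'joints': array([-5.80922204e+01,  2.05921223e+01,  6.33152927e-01, -2.19697518e-02,
       -7.01363698e+01, -1.65066091e+01]), 'qd': array([ 0.06537541,  0.08619099,  0.02577654,  0.1318363 , -0.02127083,
       -0.01640145]), 'joint_torque': array([-5.86418191e-04, -5.82717741e+01,  2.93056029e+01,  6.99729234e+00,
        6.87827225e-03, -1.08739914e-04]), 'tcp_pos': array([ 0.17910775, -0.65028071,  0.22560441]), 'eef_rot': array([ 1.79902722e+02, -7.28955300e-03, -1.64606305e+02]), 'contact_force': array([-0.33038873, -0.30981623, -0.6635872 ]), 'moment': array([-0.05866499, -0.02907909, -0.01635372]), 'gripper_width': 0.08762073438308075} -0.0188
scene [[480.6, 0.0, 319.4], [0.0, 480.6, 235.8], [0.0, 0.0, 1.0]] [[-0.599, 0.698, -0.394, 0.907], [0.801, 0.516, -0.304, 0.299], [-0.009, -0.497, -0.867, 0.861], [0.0, 0.0, 0.0, 1.0]]
top [[579.6, 0.0, 318.9], [0.0, 579.6, 236.9], [0.0, 0.0, 1.0]] [[0.015, -0.984, 0.179, 0.297], [-1.0, -0.015, 0.003, 0.017], [-0.001, -0.179, -0.984, 1.409], [0.0, 0.0, 0.0, 1.0]]
driver18_mid 0.59 [423, 267, 476, 294] [450.  282.5] [57.
[... 1005 characters left out ...]
8] [14.1 14.8] 45.0 182
bearing 0.49 [392, 179, 405, 211] [398.7 196.6] [30.4  9.8] 78.7 270
wrench 0.57 [458, 186, 477, 252] [468.5 218.2] [65.  12.1] 84.6 460
wrench 0.19 [279, 182, 402, 243] [338. 212.] [ 39.9 125.9] 80.0 4276
mug 0.69 [273, 203, 287, 234] [277.7 217.8] [30.8  8.8] 80.0 268
mug 0.68 [448, 136, 490, 184] [468. 160.] [44. 40.] 90.0 1377
screw_jar 0.86 [276, 121, 308, 158] [292. 140.] [34. 28.] 90.0 821
coolant 0.74 [364, 114, 393, 162] [379.3 137.3] [26.9 46.6] 14.0 1015
coolant 0.69 [257, 275, 271, 288] [264. 283.] [14. 14.] 90.0 177
coolant 0.46 [422, 266, 476, 292] [449.6 282.3] [56.3  7.7] 19.2 331
gauge_stand 0.91 [179, 122, 212, 194] [191.4 158.9] [70.2 26.3] 77.3 864
```

Run:
```python
import cv2
a=cv2.imread("pics/top0.png")[100:380,150:510]; cv2.imwrite("pics/top0c.png",cv2.resize(a,None,fx=2.14,fy=2.14,interpolation=cv2.INTER_CUBIC))
```

```text
(no output)
```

View pics/top0c.png

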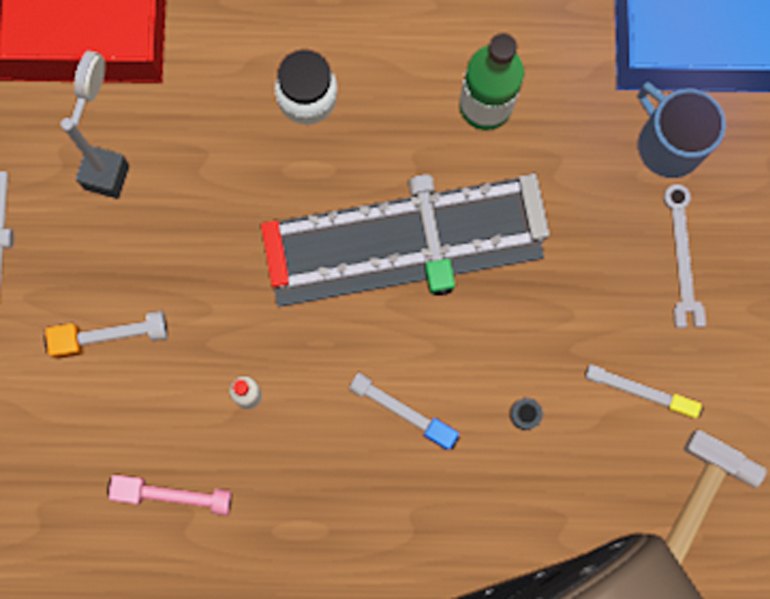

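View pics/scene0.png

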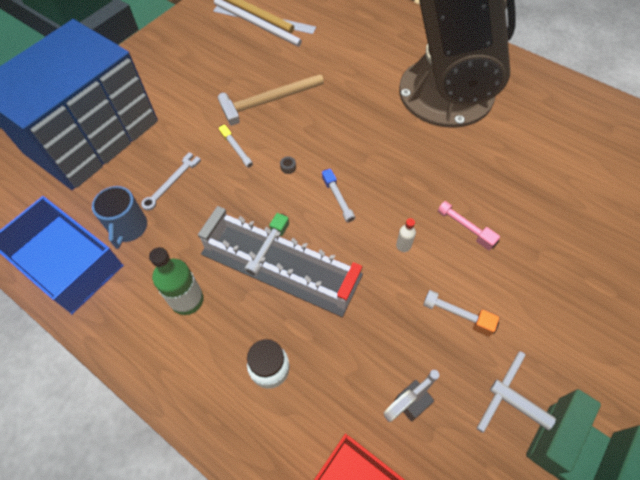

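Red cap sits at the +y end (left in the top view, crop px 275,253), grey at the right (535,207). So the order is yellow→0, blue→1, green→2 (now in 1) and orange→3. The pink look-alike at crop (170,493) stays.

Run:
```python
from h import *
T={"driver18_mid":(.009,0,(40,170,190)),"driver23_mid":(.0115,0,None),"driver33_mid":(.0165,0,None),"driver28_mid":(.05,0,None)}
for cam in ("top","scene"):
    im=r.capture(cam); hsv=cv2.cvtColor(im,cv2.COLOR_BGR2HSV)
    red=r.cut_out("red_cap_top",cam); grey=r.cut_out("grey_cap_top",cam)
    f=lambda o:cv2.minAreaRect(np.argwhere(o["mask"])[:,::-1].astype(np.float32))[0]
    if red and grey:
        a=ray(cam,*f(red[0]),.064-.003);b=ray(cam,*f(grey[0]),.064-.003)
        d=a-b; print(cam,"caps",np.round(a,4),np.round(b,4),"len",np.linalg.norm(d).round(4),"railyaw",np.degrees(np.arctan2(d[1],d[0]))-90)
        u=d/np.linalg.norm(d)
        for i in range(4): print(" st",i,np.round(((a+b)/2+u*.058*(i-1.5))[:2],4))
    H={"driver18_mid":(22,38),"driver23_mid":(100,125),"driver33_mid":(8,20),"driver28_mid":(45,85)}
    for n,(z,_,_) in T.items():
        for o in r.cut_out(n,cam)[:4]:
            m=o["mask"]; P=np.argwhere(m)[:,::-1]; h=hsv[P[:,1],P[:,0]]; lo,hi=H[n]
            k=(h[:,0]>=lo)&(h[:,0]<=hi)&(h[:,1]>150)&(h[:,2]>90)
            W=np.array([ray(cam,p[0],p[1],z)[:2] for p in P]); 
            if k.sum()<20: continue
            (cx,cy,_),ev=W.mean(0).tolist()+[0],None
            w,ev=np.linalg.eigh(np.cov(W.T)); e=ev[:,1]
            hc=W[k].mean(0)
            if e@(W.mean(0)-hc)<0:e=-e
            q=(W-W.mean(0))@e; L=np.ptp(q)
            c=W.mean(0)+e*(q.max()+q.min())/2
            print(cam,n,round(o["p"],2),"mid",np.round(c+.008*e,4),"mid2",np.round(hc+.057*e,4),"phi",np.degrees(np.arctan2(e[1],e[0])).round(1),"L",L.round(3),int(k.sum()))
    for n in ["oil_bottle","bearing","gauge_stand"]:
        for o in r.cut_out(n,cam)[:1]: l,t,rr,b=o["extent"]; print(n,round(o["p"],2),np.round(ray(cam,(l+rr)/2,b,0)[:2],3))
    c=r.get_calibration("wrist"); print(np.round(c["K"],1).tolist(),np.round(c["extrinsics"],3).tolist()) if cam=="top" else 0
```

```text
top caps [0.5869 0.12   0.061 ] [ 0.6443 -0.168   0.061 ] len 0.2937 railyaw 11.269926767846684
 st 0 [ 0.6326 -0.1094]
 st 1 [ 0.6213 -0.0525]
 st 2 [0.61   0.0044]
 st 3 [0.5986 0.0613]
top driver18_mid 0.75 mid [ 0.4476 -0.2902] mid2 [ 0.4472 -0.2911] phi 70.6 L 0.136 101
top driver33_mid 0.81 mid [0.5021 0.3041] mid2 [0.5028 0.3034] phi -80.1 L 0.137 216
top driver28_mid 0.77 mid [ 0.6217 -0.0528] mid2 [ 0.6202 -0.0516] phi 11.3 L 0.139 31
oil_bottle 0.43 [0.416 0.152]
bearing 0.52 [ 0.4   -0.162]
gauge_stand 0.88 [0.662 0.331]
[[334.8, 0.0, 314.8], [0.0, 334.8, 239.9], [0.0, 0.0, 1.0]] [[-0.266, 0.919, 0.292, 0.099], [0.964, 0.254, 0.081, -0.673], [-0.0, 0.303, -0.953, 0.385], [0.0, 0.0, 0.0, 1.0]]
scene caps [0.5874 0.1178 0.061 ] [ 0.6442 -0.1693  0.061 ] len 0.2927 railyaw 11.188724117152404
 st 0 [ 0.6326 -0.1111]
 st 1 [ 0.6214 -0.0542]
 st 2 [0.6101 0.0027]
 st 3 [0.5989 0.0596]
scene driver18_mid 0.56 mid [ 0.4458 -0.2918] mid2 [ 0.4489 -0.2969] phi 70.2 L 0.146 24
scene driver23_mid 0.83 mid [ 0.4203 -0.0225] mid2 [ 0.4179 -0.0255] phi 58.9 L 0.141 102
scene driver33_mid 0.8 mid [0.4997 0.3023] mid2 [0.4995 0.3019] phi -79.1 L 0.138 458
oil_bottle 0.67 [0.44  0.161]
bearing 0.66 [ 0.422 -0.16 ]
gauge_stand 0.76 [0.708 0.334]
```

Emit:
servo_tool:
  targets:
    - {"dx": 22,"dy": 30,"dz": 0,"spin": -0.073,"grip": 70}
    - {"dx": 22,"dy": 30,"dz": 0,"spin": -0.073,"grip": 70}
    - {"dx": 22,"dy": 30,"dz": 0,"spin": -0.073,"grip": 70}
    - {"dx": 22,"dy": 30,"dz": 0,"spin": -0.073,"grip": 70}
    - {"dx": 22,"dy": 30,"dz": 0,"spin": -0.073,"grip": 70}
    - {"dx": 22,"dy": 30,"dz": 0,"spin": -0.073,"grip": 70}
    - {"dx": 22,"dy": 30,"dz": 0,"spin": -0.073,"grip": 70}
    - {"dx": 26,"dy": 35,"dz": 0,"spin": -0.073,"grip": 70}
    - {"dx": 29,"dy": 39,"dz": 0,"spin": -0.073,"grip": 70}
    - {"dx": 31,"dy": 42,"dz": 0,"spin": -0.073,"grip": 70}
  squeeze: 40

```text
time_s: 2.63
tcp_pos: [0.4278, -0.3138, 0.227]
eef_rot: [-180.0, 0.0, -168.8]
contact_force: [-0.6, -0.6, 0.3]
gripper_width: 0.0614
```

Emit:
servo_tool:
  targets:
    - {"dx": 19.3,"dy": 26,"dz": -3,"spin": 0,"grip": 60}
    - {"dx": 19.3,"dy": 26,"dz": -3,"spin": 0,"grip": 60}
    - {"dx": 19.3,"dy": 26,"dz": -3,"spin": 0,"grip": 60}
    - {"dx": 19.3,"dy": 26,"dz": -3,"spin": 0,"grip": 60}
    - {"dx": 19.3,"dy": 26,"dz": -5,"spin": 0,"grip": 60}
    - {"dx": 19.3,"dy": 26,"dz": -7,"spin": 0,"grip": 60}
    - {"dx": 19.3,"dy": 26,"dz": -7,"spin": 0,"grip": 60}
    - {"dx": 19.3,"dy": 26,"dz": -7,"spin": 0,"grip": 60}
    - {"dx": 19.3,"dy": 26,"dz": -7,"spin": 0,"grip": 60}
    - {"dx": 19.3,"dy": 26,"dz": -7,"spin": 0,"grip": 60}

```text
time_s: 3.47
tcp_pos: [0.6201, -0.0538, 0.1548]
eef_rot: [180.0, -0.2, -168.6]
contact_force: [0.0, -0.1, 0.7]
gripper_width: 0.0525
```

Run:
```python
from h import *
s=r.get_state(); print(s["tcp_pos"],s["eef_rot"],s["time_s"])
cal=r.get_calibration("wrist"); im=r.capture("wrist")
# predicted stations with yaw 11.2
y=np.radians(11.2);u=np.array([-np.sin(y),np.cos(y),0]);x=np.array([np.cos(y),np.sin(y),0])
c=np.array([.6157,-.0250,.0])
cv2.imwrite("pics/w1raw.png",im)
for i in range(4):
    p=c+u*.058*(i-1.5)
    for dx in(-.03,.03):
        q=proj("wrist",p+x*dx+[0,0,.067],cal); cv2.drawMarker(im,tuple(int(v) for v in q),(0,0,255),0,14,1)
    q=proj("wrist",p+[0,0,.05],cal); cv2.drawMarker(im,tuple(int(v) for v in q),(255,0,255),1,14,1)
for s_ in (1,-1):
    for a in (.037,-.037):
        for b in (.137,.157): 
            q=proj("wrist",c+u*s_*b+x*a+[0,0,.064],cal); cv2.circle(im,tuple(int(v) for v in q),3,(255,255,0),1)
cv2.imwrite("pics/w1.png",im)
```

```text
[ 0.62010801 -0.0538351   0.15479784] [ 1.79997771e+02 -1.58053831e-01 -1.68626262e+02] 3.4667
```

View pics/w1.png

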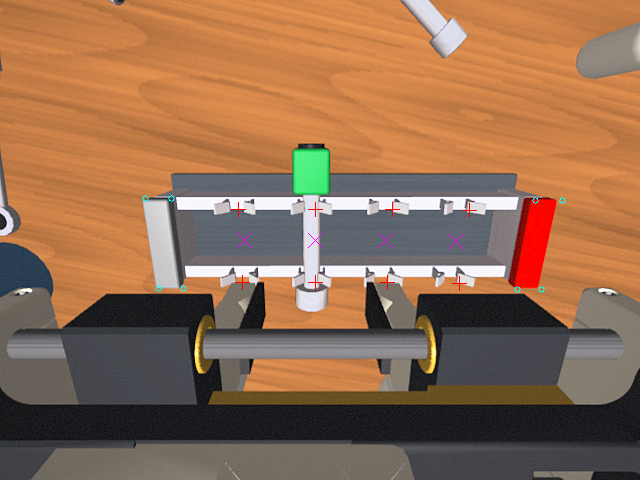

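Wrist view: green shank at column 312 (rail station 1), clips at columns ~236/311/388/464, green handle towards the robot at the top. The tool's centre plane (315) is about 2 mm off towards red.

Emit:
servo_tool:
  targets:
    - {"dx": 0.0,"dy": -0.1,"dz": -4,"spin": 0,"grip": 55}
    - {"dx": 0.0,"dy": -0.15,"dz": -8,"spin": 0,"grip": 55}
    - {"dx": 0.0,"dy": -0.15,"dz": -11.5,"spin": 0,"grip": 55}
    - {"dx": 0.0,"dy": -0.15,"dz": -12.5,"spin": 0,"grip": 55}
    - {"dx": 0.0,"dy": -0.15,"dz": -12.5,"spin": 0,"grip": 45}
    - {"dx": 0.0,"dy": -0.15,"dz": -12.5,"spin": 0,"grip": 10}
    - {"dx": 0.0,"dy": -0.15,"dz": -12.5,"spin": 0,"grip": 0}
    - {"dx": 0.0,"dy": -0.15,"dz": -12.5,"spin": 0,"grip": 0}
    - {"dx": 0.0,"dy": -0.15,"dz": -12.5,"spin": 0,"grip": 0}
    - {"dx": 0.0,"dy": -0.15,"dz": -12.5,"spin": 0,"grip": 0}
  squeeze: 40

```text
time_s: 4.35
tcp_pos: [0.6207, -0.0569, 0.0331]
eef_rot: [180.0, 0.1, -168.8]
contact_force: [-0.6, 3.2, 1.0]
gripper_width: 0.0137
```

```bash
cat > s.py <<'E'
from h import *
s=r.get_state()
for k in("time_s","tcp_pos","eef_rot","contact_force","moment","gripper_width"): print(k,np.round(s[k],4))
p=s["tcp_pos"]; y=np.radians(11.2); f=s["contact_force"]
print("X",p[0]*np.cos(y)+p[1]*np.sin(y),"U",-p[0]*np.sin(y)+p[1]*np.cos(y),"fU",-f[0]*np.sin(y)+f[1]*np.cos(y))
E
python3 s.py
```

```text
time_s 4.35
tcp_pos [ 0.6207 -0.0569  0.0331]
eef_rot [ 1.799993e+02  1.439000e-01 -1.687745e+02]
contact_force [-0.5875  3.1525  1.0032]
moment [ 1.213   0.1243 -0.0024]
gripper_width 0.0137
X 0.597796095685848 U -0.17641567394247876 fU 3.2065378629745105
```

Emit:
servo_tool:
  targets:
    - {"dx": 0,"dy": 0,"dz": 0.7,"spin": 0,"grip": 0}
    - {"dx": 0,"dy": 0,"dz": 1.5,"spin": 0,"grip": 0}
    - {"dx": 0,"dy": 0,"dz": 3,"spin": 0,"grip": 0}
    - {"dx": 0,"dy": 0,"dz": 4.5,"spin": 0,"grip": 0}
    - {"dx": 0,"dy": 0,"dz": 5,"spin": 0,"grip": 0}
    - {"dx": -0.5,"dy": 2.5,"dz": 5,"spin": 0,"grip": 0}
    - {"dx": -1.14,"dy": 5.72,"dz": 5,"spin": 0,"grip": 0}
    - {"dx": -1.14,"dy": 5.72,"dz": 5,"spin": 0,"grip": 0}
    - {"dx": -1.14,"dy": 5.72,"dz": 4,"spin": 0,"grip": 0}
    - {"dx": -1.14,"dy": 5.72,"dz": 3.5,"spin": 0,"grip": 0}

```text
time_s: 5.18
tcp_pos: [0.6081, 0.0003, 0.0657]
eef_rot: [180.0, -0.0, -168.7]
contact_force: [0.4, -0.6, -2.8]
gripper_width: 0.0133
```

```bash
python3 s.py
python3 - <<'E'
from h import *
cv2.imwrite("pics/w2.png",r.capture("wrist")[60:360])
E
```

```text
time_s 5.1833
tcp_pos [6.081e-01 3.000e-04 6.570e-02]
eef_rot [ 1.799867e+02 -1.270000e-02 -1.687417e+02]
contact_force [ 0.4345 -0.5644 -2.7891]
moment [-0.0438  0.086   0.0372]
gripper_width 0.0133
X 0.5965301619478314 U -0.11780437445702713 fU -0.6380803867859788
```

View pics/w2.png

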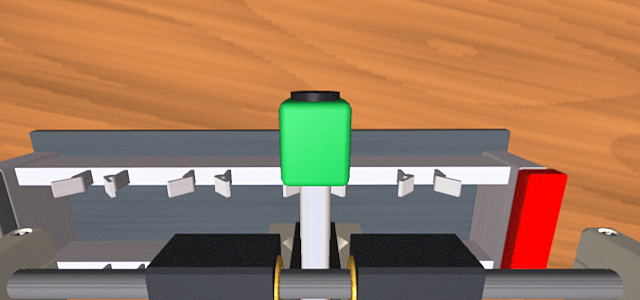

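Green is held on the tool's centre plane (column 315), midway between clip pairs 1 (202) and 3 (426): aligned with station 2. Push home.

Emit:
servo_tool:
  targets:
    - {"dx": 0,"dy": 0,"dz": -1.5,"spin": 0,"grip": 0}
    - {"dx": 0,"dy": 0,"dz": -2.1,"spin": 0,"grip": 0}
    - {"dx": 0,"dy": 0,"dz": -2.6,"spin": 0,"grip": 0}
    - {"dx": 0,"dy": 0,"dz": -3.1,"spin": 0,"grip": 0}
    - {"dx": 0,"dy": 0,"dz": -3.5,"spin": 0,"grip": 0}
    - {"dx": 0,"dy": 0,"dz": -3.6,"spin": 0,"grip": 0}
    - {"dx": 0,"dy": 0,"dz": -3.6,"spin": 0,"grip": 0}
    - {"dx": 0,"dy": 0,"dz": -3.6,"spin": 0,"grip": 0}
    - {"dx": 0,"dy": 0,"dz": -3.6,"spin": 0,"grip": 0}
    - {"dx": 0,"dy": 0,"dz": -3.6,"spin": 0,"grip": 0}

```text
time_s: 6.07
tcp_pos: [0.6091, -0.0003, 0.0327]
eef_rot: [-180.0, 0.1, -168.8]
contact_force: [-6.0, 3.2, 19.1]
gripper_width: 0.0128
```

```bash
python3 s.py
```

```text
time_s 6.0667
tcp_pos [ 6.091e-01 -3.000e-04  3.270e-02]
eef_rot [-1.799816e+02  8.620000e-02 -1.687695e+02]
contact_force [-6.0285  3.1888 19.1094]
moment [1.102  2.506  0.0306]
gripper_width 0.0128
X 0.5974165529592651 U -0.11856667173650852 fU 4.298980649328675
```

Emit:
servo_tool:
  targets:
    - {"dx": 0,"dy": 0,"dz": 0.1,"spin": 0,"grip": 40}
    - {"dx": 0,"dy": 0,"dz": 0.1,"spin": 0,"grip": 40}
    - {"dx": 0,"dy": 0,"dz": 0.1,"spin": 0,"grip": 40}
    - {"dx": 0,"dy": 0,"dz": 2,"spin": 0,"grip": 40}
    - {"dx": 0,"dy": 0,"dz": 6,"spin": 0,"grip": 40}
    - {"dx": 0,"dy": 0,"dz": 10,"spin": 0,"grip": 40}
    - {"dx": -4,"dy": -0.5,"dz": 13,"spin": 0.12,"grip": 60}
    - {"dx": -8,"dy": -1,"dz": 13,"spin": 0.24,"grip": 60}
    - {"dx": -12,"dy": -1.5,"dz": 13,"spin": 0.36,"grip": 60}
    - {"dx": -16,"dy": -2,"dz": 13,"spin": 0.48,"grip": 60}

```text
time_s: 6.9
tcp_pos: [0.45, -0.0202, 0.1604]
eef_rot: [-180.0, 0.0, -141.0]
contact_force: [-0.2, 0.8, 1.6]
gripper_width: 0.0517
```

Emit:
servo_tool:
  targets:
    - {"dx": -1.5,"dy": -0.2,"dz": 0,"spin": 0.12,"grip": 60}
    - {"dx": -3,"dy": -0.4,"dz": 0,"spin": 0.24,"grip": 60}
    - {"dx": -3,"dy": -0.4,"dz": 0,"spin": 0.353,"grip": 60}
    - {"dx": -3,"dy": -0.4,"dz": 0,"spin": 0.353,"grip": 60}
    - {"dx": -3,"dy": -0.4,"dz": 0,"spin": 0.353,"grip": 60}
    - {"dx": -3,"dy": -0.4,"dz": 0,"spin": 0.353,"grip": 60}
    - {"dx": -3,"dy": -0.4,"dz": 0,"spin": 0.353,"grip": 60}
    - {"dx": -3,"dy": -0.4,"dz": 0,"spin": 0.353,"grip": 60}
    - {"dx": -3,"dy": -0.4,"dz": 0,"spin": 0.353,"grip": 60}
    - {"dx": -3,"dy": -0.4,"dz": 0,"spin": 0.353,"grip": 60}

```text
time_s: 7.73
tcp_pos: [0.4216, -0.0236, 0.1604]
eef_rot: [180.0, -0.0, -121.1]
contact_force: [-0.6, 0.3, 0.3]
gripper_width: 0.0526
```

```bash
python3 s.py
cat > look.py <<'E'
import sys
from h import *
n,z,lo,hi,out=sys.argv[1],float(sys.argv[2]),int(sys.argv[3]),int(sys.argv[4]),sys.argv[5]
s=r.get_state();cal=r.get_calibration("wrist");im=r.capture("wrist");cv2.imwrite("pics/"+out,im)
hsv=cv2.cvtColor(im,cv2.COLOR_BGR2HSV)
for o in r.cut_out(n,"wrist")[:3]:
    m=o["mask"];P=np.argwhere(m)[:,::-1];h=hsv[P[:,1],P[:,0]]
    k=(h[:,0]>=lo)&(h[:,0]<=hi)&(h[:,1]>130)&(h[:,2]>70)
    W=np.array([ray("wrist",a,b,z,cal)[:2] for a,b in P]);w,ev=np.linalg.eigh(np.cov(W.T));e=ev[:,1]
    if k.sum()<30: print("no colour",o["p"],o["extent"]);continue
    hc=W[k].mean(0)
    if e@(W.mean(0)-hc)<0:e=-e
    # shank only: pixels 45..100 mm from handle centre, not in handle
    q=(W-hc)@e; sh=(q>.025)&(q<.085)
    A=W[sh]; vx,vy,x0,y0=cv2.fitLine(A.astype(np.float32),cv2.DIST_HUBER,0,.001,.001).ravel(); d=np.array([vx,vy]); d*=np.sign(d@e)
    L=np.ptp((W-hc)@d); t0=((W-hc)@d).min(); t1=((W-hc)@d).max()
    line=np.array([x0,y0])
    mid=lambda t: line+d*((hc+d*t-line)@d)
    print(round(o["p"],2),"ext",[int(v) for v in o["extent"]],"mid(handle)",np.round(mid(.057),4),"mid(ends)",np.round(mid((t0+t1)/2+.008),4),"phi",np.degrees(np.arctan2(d[1],d[0])).round(1),"L",L.round(3))
print("tcp",np.round(s["tcp_pos"],4),np.round(s["eef_rot"],1))
E
python3 look.py driver23_mid .0115 95 130 w3.png
```

```text
time_s 7.7333
tcp_pos [ 0.4216 -0.0236  0.1604]
eef_rot [ 1.799823e+02 -2.700000e-02 -1.211003e+02]
contact_force [-0.6405  0.3186  0.2828]
moment [ 0.0326  0.0409 -0.0056]
gripper_width 0.0526
X 0.4089541475960869 U -0.10502104363975914 fU 0.4369044129071024
0.75 ext [300, 144, 328, 286] mid(handle) [ 0.4224 -0.0232] mid(ends) [ 0.4225 -0.0231] phi 59.4 L 0.139
tcp [ 0.4216 -0.0236  0.1604] [ 180.    -0.  -121.1]
```

View pics/w3.png

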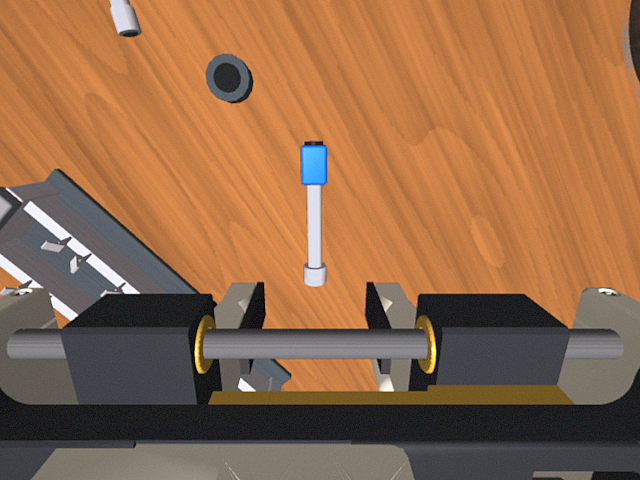

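Blue is in line with the tool (column 314, vertical). Grasp it.

Emit:
servo_tool:
  targets:
    - {"dx": 0.05,"dy": 0,"dz": -4,"spin": 0,"grip": 50}
    - {"dx": 0.05,"dy": 0,"dz": -8,"spin": 0,"grip": 50}
    - {"dx": 0.05,"dy": 0,"dz": -12,"spin": 0,"grip": 50}
    - {"dx": 0.05,"dy": 0,"dz": -14.5,"spin": 0,"grip": 45}
    - {"dx": 0.05,"dy": 0,"dz": -15.5,"spin": 0,"grip": 40}
    - {"dx": 0.05,"dy": 0,"dz": -15.5,"spin": 0,"grip": 0}
    - {"dx": 0.05,"dy": 0,"dz": -15.5,"spin": 0,"grip": 0}
    - {"dx": 0.05,"dy": 0,"dz": -15.5,"spin": 0,"grip": 0}
    - {"dx": 0.05,"dy": 0,"dz": -15.5,"spin": 0,"grip": 0}
    - {"dx": 0.05,"dy": 0,"dz": -15.5,"spin": 0,"grip": 0}
  squeeze: 50

```text
time_s: 8.67
tcp_pos: [0.423, -0.0231, 0.0067]
eef_rot: [-179.9, 0.1, -121.0]
contact_force: [0.3, 0.4, 2.0]
gripper_width: 0.0127
```

Emit:
servo_tool:
  targets:
    - {"dx": 0,"dy": 0,"dz": 3,"spin": 0,"grip": 0}
    - {"dx": 0,"dy": 0,"dz": 7,"spin": -0.11,"grip": 0}
    - {"dx": 0,"dy": 0,"dz": 10,"spin": -0.22,"grip": 0}
    - {"dx": 3,"dy": -0.5,"dz": 10,"spin": -0.34,"grip": 0}
    - {"dx": 6,"dy": -1,"dz": 10,"spin": -0.46,"grip": 0}
    - {"dx": 10,"dy": -1.7,"dz": 10,"spin": -0.58,"grip": 0}
    - {"dx": 14,"dy": -2.4,"dz": 10,"spin": -0.7,"grip": 0}
    - {"dx": 18,"dy": -3.1,"dz": 10,"spin": -0.82,"grip": 0}
    - {"dx": 19.75,"dy": -3.4,"dz": 9,"spin": -0.833,"grip": 0}
    - {"dx": 19.75,"dy": -3.4,"dz": 9,"spin": -0.833,"grip": 0}

```text
time_s: 9.5
tcp_pos: [0.6225, -0.0583, 0.0941]
eef_rot: [-180.0, 0.0, -168.9]
contact_force: [-0.0, 0.4, -1.1]
gripper_width: 0.0127
```

```bash
cat > av.py <<'E'
import sys
from h import *
Q=[]
for i in range(4):
    cal=r.get_calibration("wrist"); im=r.capture("wrist"); s=r.get_state(); Q.append(np.r_[s["tcp_pos"],s["eef_rot"][2]])
Q=np.array(Q);m=Q.mean(0);print("t",s["time_s"],"mean",np.round(m,4),"sd",Q.std(0).round(4),"F",np.round(s["contact_force"],1),"w",s["gripper_width"].round(4))
y=np.radians(11.2);print("X",(m[0]*np.cos(y)+m[1]*np.sin(y)).round(4),"U",(-m[0]*np.sin(y)+m[1]*np.cos(y)).round(4))
if len(sys.argv)>1: cv2.imwrite("pics/"+sys.argv[1],im[60:400])
E
python3 av.py w4.png
```

```text
Traceback (most recent call last):
  File "av.py", line 6, in <module>
    Q=np.array(Q);m=Q.mean(0);print("t",s["time_s"],"mean",np.round(m,4),"sd",Q.std(0).round(4),"F",np.round(s["contact_force"],1),"w",s["gripper_width"].round(4))
                                                                                                                                       ^^^^^^^^^^^^^^^^^^^^^^^^
AttributeError: 'float' object has no attribute 'round'
```

```bash
sed -i 's/s\["gripper_width"\].round(4)/round(s["gripper_width"],4)/' av.py; python3 av.py w4.png
```

```text
t 9.9 mean [ 6.190000e-01 -5.730000e-02  9.650000e-02 -1.687461e+02] sd [0.0001 0.0001 0.0001 0.0036] F [-0.2 -0.3 -1.4] w 0.0127
X 0.596 U -0.1764
```

View pics/w4.png

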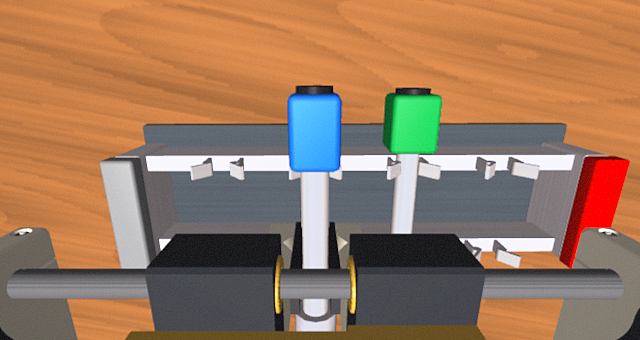

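Blue shank (col 315) is between clip pair 1 (294/337); green sits in clip 2. Push down.

Emit:
servo_tool:
  targets:
    - {"dx": 0.15,"dy": 0.03,"dz": -2,"spin": 0,"grip": 0}
    - {"dx": 0.15,"dy": 0.03,"dz": -3.4,"spin": 0,"grip": 0}
    - {"dx": 0.15,"dy": 0.03,"dz": -3.9,"spin": 0,"grip": 0}
    - {"dx": 0.15,"dy": 0.03,"dz": -4.4,"spin": 0,"grip": 0}
    - {"dx": 0.15,"dy": 0.03,"dz": -4.9,"spin": 0,"grip": 0}
    - {"dx": 0.15,"dy": 0.03,"dz": -5.2,"spin": 0,"grip": 0}
    - {"dx": 0.15,"dy": 0.03,"dz": -5.3,"spin": 0,"grip": 0}
    - {"dx": 0.15,"dy": 0.03,"dz": -5.3,"spin": 0,"grip": 0}
    - {"dx": 0.15,"dy": 0.03,"dz": -5.3,"spin": 0,"grip": 0}
    - {"dx": 0.15,"dy": 0.03,"dz": -5.3,"spin": 0,"grip": 0}

```text
time_s: 10.73
tcp_pos: [0.6215, -0.0568, 0.045]
eef_rot: [-180.0, 0.1, -168.7]
contact_force: [-4.5, 2.0, 11.7]
gripper_width: 0.0129
```

```bash
python3 av.py
```

```text
t 10.9333 mean [ 6.215000e-01 -5.680000e-02  4.500000e-02 -1.687232e+02] sd [0.     0.     0.     0.0015] F [-4.8  3.  10.3] w 0.0126
X 0.5986 U -0.1765
```

Emit:
servo_tool:
  targets:
    - {"dx": 0,"dy": 0,"dz": -0.2,"spin": 0,"grip": 0}
    - {"dx": 0,"dy": 0,"dz": -0.2,"spin": 0,"grip": 0}
    - {"dx": 0,"dy": 0,"dz": 0,"spin": 0,"grip": 40}
    - {"dx": 0,"dy": 0,"dz": 0,"spin": 0,"grip": 40}
    - {"dx": 0,"dy": 0,"dz": 0,"spin": 0,"grip": 40}
    - {"dx": 0,"dy": 0,"dz": 3,"spin": 0,"grip": 40}
    - {"dx": 0,"dy": 0,"dz": 6,"spin": 0,"grip": 40}
    - {"dx": 0,"dy": 0,"dz": 10,"spin": 0,"grip": 40}
    - {"dx": -2,"dy": -2.5,"dz": 11.5,"spin": 0.12,"grip": 60}
    - {"dx": -4,"dy": -5,"dz": 11.5,"spin": 0.24,"grip": 60}

```text
time_s: 11.77
tcp_pos: [0.5839, -0.107, 0.1621]
eef_rot: [-179.8, 0.4, -154.6]
contact_force: [1.3, -0.4, -1.1]
gripper_width: 0.0432
```

Emit:
servo_tool:
  targets:
    - {"dx": -2,"dy": -3,"dz": 0,"spin": 0.12,"grip": 60}
    - {"dx": -4,"dy": -6,"dz": 0,"spin": 0.24,"grip": 60}
    - {"dx": -6,"dy": -9,"dz": 0,"spin": 0.36,"grip": 60}
    - {"dx": -8,"dy": -12,"dz": 0,"spin": 0.48,"grip": 60}
    - {"dx": -10,"dy": -14,"dz": 0,"spin": 0.6,"grip": 60}
    - {"dx": -12,"dy": -16.5,"dz": 0,"spin": 0.72,"grip": 60}
    - {"dx": -13.3,"dy": -18.4,"dz": 0,"spin": 0.793,"grip": 60}
    - {"dx": -13.3,"dy": -18.4,"dz": 0,"spin": 0.793,"grip": 60}
    - {"dx": -13.3,"dy": -18.4,"dz": 0,"spin": 0.793,"grip": 60}
    - {"dx": -13.3,"dy": -18.4,"dz": 0,"spin": 0.793,"grip": 60}

```text
time_s: 12.6
tcp_pos: [0.4481, -0.2913, 0.1575]
eef_rot: [-180.0, -0.0, -109.7]
contact_force: [-0.7, 0.4, 0.4]
gripper_width: 0.0523
```

```bash
python3 av.py; python3 look.py driver18_mid .009 18 40 w5.png
```

```text
t 12.8 mean [   0.4485   -0.2908    0.1575 -109.5878] sd [0.0001 0.0001 0.     0.0322] F [-0.9  0.1 -0.8] w 0.0523
X 0.3835 U -0.3723
0.62 ext [304, 137, 328, 281] mid(handle) [ 0.448  -0.2933] mid(ends) [ 0.4481 -0.293 ] phi 70.9 L 0.139
tcp [ 0.4485 -0.2906  0.1575] [ 180.     0.  -109.6]
```

Emit:
servo_tool:
  targets:
    - {"dx": 0,"dy": -0.2,"dz": -4,"spin": 0.01,"grip": 50}
    - {"dx": 0,"dy": -0.2,"dz": -8,"spin": 0.01,"grip": 50}
    - {"dx": 0,"dy": -0.2,"dz": -12,"spin": 0.01,"grip": 50}
    - {"dx": 0,"dy": -0.2,"dz": -14,"spin": 0.01,"grip": 45}
    - {"dx": 0,"dy": -0.2,"dz": -15,"spin": 0.01,"grip": 40}
    - {"dx": 0,"dy": -0.2,"dz": -15.4,"spin": 0.01,"grip": 30}
    - {"dx": 0,"dy": -0.2,"dz": -15.4,"spin": 0.01,"grip": 0}
    - {"dx": 0,"dy": -0.2,"dz": -15.4,"spin": 0.01,"grip": 0}
    - {"dx": 0,"dy": -0.2,"dz": -15.4,"spin": 0.01,"grip": 0}
    - {"dx": 0,"dy": -0.2,"dz": -15.4,"spin": 0.01,"grip": 0}
  squeeze: 50

```text
time_s: 13.73
tcp_pos: [0.4491, -0.2935, 0.0051]
eef_rot: [-179.8, 0.0, -109.0]
contact_force: [-0.0, 0.5, 2.9]
gripper_width: 0.0126
```

```bash
python3 av.py
```

```text
t 13.9333 mean [ 4.491000e-01 -2.935000e-01  5.100000e-03 -1.090026e+02] sd [0.     0.     0.     0.0025] F [-0.4  2.1  7. ] w 0.0126
X 0.3836 U -0.3752
```

Emit:
servo_tool:
  targets:
    - {"dx": 0,"dy": 0,"dz": 3,"spin": 0,"grip": 0}
    - {"dx": 0,"dy": 0,"dz": 7,"spin": -0.11,"grip": 0}
    - {"dx": 0,"dy": 0,"dz": 10,"spin": -0.22,"grip": 0}
    - {"dx": 2,"dy": 2,"dz": 10,"spin": -0.34,"grip": 0}
    - {"dx": 4.5,"dy": 4.5,"dz": 10,"spin": -0.46,"grip": 0}
    - {"dx": 7,"dy": 7,"dz": 10,"spin": -0.58,"grip": 0}
    - {"dx": 9.5,"dy": 9.5,"dz": 10,"spin": -0.7,"grip": 0}
    - {"dx": 12,"dy": 12,"dz": 10,"spin": -0.82,"grip": 0}
    - {"dx": 14,"dy": 14,"dz": 10,"spin": -0.94,"grip": 0}
    - {"dx": 16,"dy": 16,"dz": 10,"spin": -1.043,"grip": 0}

```text
time_s: 14.77
tcp_pos: [0.6089, -0.1318, 0.104]
eef_rot: [180.0, 0.0, -169.1]
contact_force: [0.3, -2.1, -1.7]
gripper_width: 0.0125
```

Emit:
servo_tool:
  targets:
    - {"dx": 1,"dy": 1,"dz": 0,"spin": 0,"grip": 0}
    - {"dx": 2,"dy": 1.8,"dz": 0,"spin": 0,"grip": 0}
    - {"dx": 2.3,"dy": 2,"dz": -0.5,"spin": 0,"grip": 0}
    - {"dx": 2.3,"dy": 2,"dz": -1,"spin": 0,"grip": 0}
    - {"dx": 2.3,"dy": 2,"dz": -1,"spin": 0,"grip": 0}
    - {"dx": 2.3,"dy": 2,"dz": -1,"spin": 0,"grip": 0}
    - {"dx": 2.3,"dy": 2,"dz": -1,"spin": 0,"grip": 0}
    - {"dx": 2.3,"dy": 2,"dz": -1,"spin": 0,"grip": 0}
    - {"dx": 2.3,"dy": 2,"dz": -1,"spin": 0,"grip": 0}
    - {"dx": 2.3,"dy": 2,"dz": -1,"spin": 0,"grip": 0}

```text
time_s: 15.6
tcp_pos: [0.6309, -0.1136, 0.0939]
eef_rot: [-180.0, 0.0, -168.8]
contact_force: [-1.2, 0.4, -0.7]
gripper_width: 0.0127
```

```bash
python3 av.py w6.png
```

```text
t 15.8 mean [ 6.310000e-01 -1.134000e-01  9.370000e-02 -1.687857e+02] sd [0.     0.0001 0.0001 0.0044] F [-0.2 -0.3 -2.3] w 0.0124
X 0.5969 U -0.2338
```

View pics/w6.png

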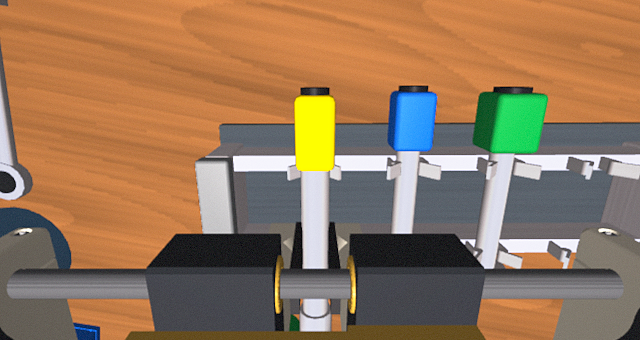

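Yellow (col 315) is centred between clip pair 0 (292/338); blue and green sit in stations 1 and 2.

Emit:
servo_tool:
  targets:
    - {"dx": 0.1,"dy": -0.03,"dz": -1.8,"spin": 0,"grip": 0}
    - {"dx": 0.1,"dy": -0.03,"dz": -3.1,"spin": 0,"grip": 0}
    - {"dx": 0.1,"dy": -0.03,"dz": -3.6,"spin": 0,"grip": 0}
    - {"dx": 0.1,"dy": -0.03,"dz": -4.1,"spin": 0,"grip": 0}
    - {"dx": 0.1,"dy": -0.03,"dz": -4.6,"spin": 0,"grip": 0}
    - {"dx": 0.1,"dy": -0.03,"dz": -4.9,"spin": 0,"grip": 0}
    - {"dx": 0.1,"dy": -0.03,"dz": -5.1,"spin": 0,"grip": 0}
    - {"dx": 0.1,"dy": -0.03,"dz": -5.2,"spin": 0,"grip": 0}
    - {"dx": 0.1,"dy": -0.03,"dz": -5.2,"spin": 0,"grip": 0}
    - {"dx": 0.1,"dy": -0.03,"dz": -5.2,"spin": 0,"grip": 0}

```text
time_s: 16.63
tcp_pos: [0.633, -0.1136, 0.0457]
eef_rot: [-179.9, 0.2, -168.7]
contact_force: [-9.9, 3.3, 26.5]
gripper_width: 0.0125
```

```bash
python3 av.py
```

```text
t 16.8333 mean [ 6.330000e-01 -1.136000e-01  4.570000e-02 -1.686959e+02] sd [0.     0.     0.     0.0017] F [-8.6  4.2 25.4] w 0.0126
X 0.5989 U -0.2344
```

Emit:
servo_tool:
  targets:
    - {"dx": 0,"dy": 0,"dz": 0.1,"spin": 0,"grip": 40}
    - {"dx": 0,"dy": 0,"dz": 0.1,"spin": 0,"grip": 40}
    - {"dx": 0,"dy": 0,"dz": 0.1,"spin": 0,"grip": 40}
    - {"dx": 0,"dy": 0,"dz": 3,"spin": 0,"grip": 40}
    - {"dx": 0,"dy": 0,"dz": 7,"spin": 0,"grip": 40}
    - {"dx": 0,"dy": 0,"dz": 11,"spin": 0,"grip": 40}
    - {"dx": -1.2,"dy": 3.8,"dz": 11.5,"spin": 0,"grip": 60}
    - {"dx": -2.4,"dy": 7.6,"dz": 11.5,"spin": 0,"grip": 60}
    - {"dx": -3.6,"dy": 11.4,"dz": 11.5,"spin": 0.12,"grip": 60}
    - {"dx": -4.8,"dy": 15.2,"dz": 11.5,"spin": 0.24,"grip": 60}

```text
time_s: 17.67
tcp_pos: [0.5833, 0.0396, 0.1566]
eef_rot: [180.0, 0.0, -154.8]
contact_force: [1.4, 1.7, -0.6]
gripper_width: 0.0516
```

Emit:
servo_tool:
  targets:
    - {"dx": -1.2,"dy": 3.8,"dz": 0,"spin": 0.124,"grip": 60}
    - {"dx": -2.4,"dy": 7.6,"dz": 0,"spin": 0.248,"grip": 60}
    - {"dx": -3.6,"dy": 11.4,"dz": 0,"spin": 0.372,"grip": 60}
    - {"dx": -4.8,"dy": 15.2,"dz": 0,"spin": 0.496,"grip": 60}
    - {"dx": -6,"dy": 19,"dz": 0,"spin": 0.62,"grip": 60}
    - {"dx": -7.2,"dy": 22.8,"dz": 0,"spin": 0.744,"grip": 60}
    - {"dx": -8.3,"dy": 26.4,"dz": 0,"spin": 0.868,"grip": 60}
    - {"dx": -8.3,"dy": 26.4,"dz": 0,"spin": 0.99,"grip": 60}
    - {"dx": -8.3,"dy": 26.4,"dz": 0,"spin": 1.11,"grip": 60}
    - {"dx": -8.3,"dy": 26.4,"dz": 0,"spin": 1.23,"grip": 60}

```text
time_s: 18.5
tcp_pos: [0.5004, 0.3034, 0.156]
eef_rot: [180.0, -0.0, -84.1]
contact_force: [-0.2, 0.1, -0.0]
gripper_width: 0.0525
```

```bash
python3 av.py; python3 look.py driver33_mid .0165 5 22 w7.png
```

```text
t 18.7 mean [  0.5008   0.3027   0.1562 -84.3918] sd [1.00e-04 3.00e-04 1.00e-04 4.61e-01] F [-0.4  0.5  1.1] w 0.0523
X 0.5501 U 0.1996
0.98 ext [286, 155, 339, 305] mid(handle) [0.5015 0.299 ] mid(ends) [0.5009 0.3019] phi -79.2 L 0.142
no colour 0.63 [393.3, 0.0, 470.9, 68.3]
tcp [0.501  0.3023 0.1563] [180.   -0.  -84.8]
```

Emit:
servo_tool:
  targets:
    - {"dx": 0.03,"dy": -0.1,"dz": -4,"spin": 0.09,"grip": 50}
    - {"dx": 0.03,"dy": -0.1,"dz": -8,"spin": 0.09,"grip": 50}
    - {"dx": 0.03,"dy": -0.1,"dz": -12,"spin": 0.09,"grip": 50}
    - {"dx": 0.03,"dy": -0.1,"dz": -14,"spin": 0.09,"grip": 45}
    - {"dx": 0.03,"dy": -0.1,"dz": -14.9,"spin": 0.09,"grip": 40}
    - {"dx": 0.03,"dy": -0.1,"dz": -15.1,"spin": 0.09,"grip": 30}
    - {"dx": 0.03,"dy": -0.1,"dz": -15.1,"spin": 0.09,"grip": 0}
    - {"dx": 0.03,"dy": -0.1,"dz": -15.1,"spin": 0.09,"grip": 0}
    - {"dx": 0.03,"dy": -0.1,"dz": -15.1,"spin": 0.09,"grip": 0}
    - {"dx": 0.03,"dy": -0.1,"dz": -15.1,"spin": 0.09,"grip": 0}
  squeeze: 50

```text
time_s: 19.63
tcp_pos: [0.502, 0.3023, 0.0074]
eef_rot: [-179.9, 0.1, -79.4]
contact_force: [-1.2, 0.5, 5.0]
gripper_width: 0.0123
```

```bash
python3 av.py
```

```text
t 19.8333 mean [ 5.02000e-01  3.02300e-01  7.30000e-03 -7.93916e+01] sd [0.    0.    0.    0.003] F [-1.5  0.5  7.2] w 0.0125
X 0.5511 U 0.199
```

Emit:
servo_tool:
  targets:
    - {"dx": 0,"dy": 0,"dz": 3,"spin": 0,"grip": 0}
    - {"dx": 0,"dy": 0,"dz": 7,"spin": 0,"grip": 0}
    - {"dx": 0,"dy": 0,"dz": 11,"spin": 0.12,"grip": 0}
    - {"dx": 0.3,"dy": -1,"dz": 14,"spin": 0.24,"grip": 0}
    - {"dx": 1.5,"dy": -4,"dz": 14,"spin": 0.36,"grip": 0}
    - {"dx": 2.8,"dy": -7.5,"dz": 14,"spin": 0.48,"grip": 0}
    - {"dx": 4.1,"dy": -11,"dz": 14,"spin": 0.6,"grip": 0}
    - {"dx": 5.4,"dy": -14.5,"dz": 14,"spin": 0.72,"grip": 0}
    - {"dx": 6.7,"dy": -18,"dz": 14,"spin": 0.84,"grip": 0}
    - {"dx": 8,"dy": -21,"dz": 14,"spin": 0.96,"grip": 0}

```text
time_s: 20.67
tcp_pos: [0.581, 0.0899, 0.1461]
eef_rot: [-180.0, -0.0, -24.2]
contact_force: [1.1, -0.1, -2.2]
gripper_width: 0.0123
```

Emit:
servo_tool:
  targets:
    - {"dx": 0.8,"dy": -2,"dz": 0,"spin": 0.12,"grip": 0}
    - {"dx": 1.6,"dy": -3.5,"dz": 0,"spin": 0.24,"grip": 0}
    - {"dx": 1.6,"dy": -3.5,"dz": 0,"spin": 0.36,"grip": 0}
    - {"dx": 1.6,"dy": -3.5,"dz": 0,"spin": 0.48,"grip": 0}
    - {"dx": 1.6,"dy": -3.5,"dz": 0,"spin": 0.6,"grip": 0}
    - {"dx": 1.6,"dy": -3.5,"dz": -2,"spin": 0.621,"grip": 0}
    - {"dx": 1.6,"dy": -3.5,"dz": -4,"spin": 0.621,"grip": 0}
    - {"dx": 1.6,"dy": -3.5,"dz": -5,"spin": 0.621,"grip": 0}
    - {"dx": 1.6,"dy": -3.5,"dz": -5,"spin": 0.621,"grip": 0}
    - {"dx": 1.6,"dy": -3.5,"dz": -5,"spin": 0.621,"grip": 0}

```text
time_s: 21.5
tcp_pos: [0.5969, 0.0568, 0.0956]
eef_rot: [180.0, 0.1, 11.1]
contact_force: [0.7, 1.0, -1.3]
gripper_width: 0.0127
```

```bash
python3 av.py w8.png
```

```text
t 21.7 mean [ 0.5978  0.0572  0.0967 11.0867] sd [0.0001 0.0001 0.0002 0.002 ] F [ 0.1  0.2 -2.3] w 0.0125
X 0.5975 U -0.06
```

View pics/w8.png

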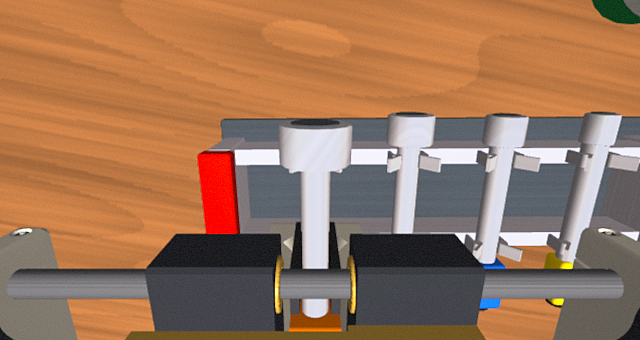

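Orange (col 315) hangs over station 3 beside the red cap, head away from the robot; the other three show heads in clips 2, 1, 0.

Emit:
servo_tool:
  targets:
    - {"dx": 0.05,"dy": -0.03,"dz": -2.5,"spin": 0,"grip": 0}
    - {"dx": 0.05,"dy": -0.03,"dz": -3.9,"spin": 0,"grip": 0}
    - {"dx": 0.05,"dy": -0.03,"dz": -4.4,"spin": 0,"grip": 0}
    - {"dx": 0.05,"dy": -0.03,"dz": -4.9,"spin": 0,"grip": 0}
    - {"dx": 0.05,"dy": -0.03,"dz": -5.4,"spin": 0,"grip": 0}
    - {"dx": 0.05,"dy": -0.03,"dz": -5.7,"spin": 0,"grip": 0}
    - {"dx": 0.05,"dy": -0.03,"dz": -5.9,"spin": 0,"grip": 0}
    - {"dx": 0.05,"dy": -0.03,"dz": -6,"spin": 0,"grip": 0}
    - {"dx": 0.05,"dy": -0.03,"dz": -6,"spin": 0,"grip": 0}
    - {"dx": 0.05,"dy": -0.03,"dz": -6,"spin": 0,"grip": 0}

```text
time_s: 22.53
tcp_pos: [0.5989, 0.057, 0.0404]
eef_rot: [180.0, -0.2, 11.2]
contact_force: [-12.1, 0.8, 29.9]
gripper_width: 0.0124
```

```bash
python3 av.py
```

```text
t 22.7333 mean [ 0.5989  0.057   0.0404 11.1699] sd [0.     0.     0.     0.0018] F [-12.    1.8  29.5] w 0.0127
X 0.5986 U -0.0604
```

Emit:
servo_tool:
  targets:
    - {"dx": 0,"dy": 0,"dz": 0.1,"spin": 0,"grip": 40}
    - {"dx": 0,"dy": 0,"dz": 0.1,"spin": 0,"grip": 40}
    - {"dx": 0,"dy": 0,"dz": 0.1,"spin": 0,"grip": 40}
    - {"dx": 0,"dy": 0,"dz": 3,"spin": 0,"grip": 40}
    - {"dx": 0,"dy": 0,"dz": 7,"spin": 0,"grip": 40}
    - {"dx": 0,"dy": 0,"dz": 11,"spin": 0,"grip": 40}
    - {"dx": 0.3,"dy": -1.5,"dz": 14.5,"spin": 0,"grip": 40}
    - {"dx": 1,"dy": -4.5,"dz": 16.5,"spin": 0,"grip": 40}
    - {"dx": 1.5,"dy": -7.5,"dz": 18,"spin": 0,"grip": 40}
    - {"dx": 1.7,"dy": -8.5,"dz": 18,"spin": 0,"grip": 40}

```text
time_s: 23.57
tcp_pos: [0.6168, -0.031, 0.2199]
eef_rot: [179.9, -0.4, 11.0]
contact_force: [0.7, 0.4, 0.4]
gripper_width: 0.0347
```

```bash
cat > fin.py <<'E'
from h import *
y=np.radians(11.2);u=np.array([-np.sin(y),np.cos(y)]);X=np.array([np.cos(y),np.sin(y)])
O=X*.598+u*-.2344
D=[("driver18_mid",(20,38)),("driver23_mid",(98,128)),("driver28_mid",(45,85)),("driver33_mid",(6,19))]
for cam in ("wrist","top","scene"):
    r.capture(cam); cal=r.get_calibration(cam); im=r.capture(cam); cv2.imwrite(f"pics/f_{cam}.png",im); hsv=cv2.cvtColor(im,cv2.COLOR_BGR2HSV)
    for i,(n,_) in enumerate(D):
        for o in r.cut_out(n,cam)[:3]:
            P=np.argwhere(o["mask"])[:,::-1]; W=np.array([ray(cam,a,b,.05,cal)[:2] for a,b in P])-O
            a=W@X;b=W@u; 
            sh=(a>-.02)&(a<.02)
            if sh.sum()<5 or abs(b.mean()-.058*i)>.03: continue
            sl=np.polyfit(a[(a>-.035)&(a<.035)],b[(a>-.035)&(a<.035)],1)
            print(cam,n,round(o["p"],2),"a mid",np.round((a.min()+a.max())/2+.008,4),"b-st",np.round(sl[1]-.058*i,4),"slope",sl[0].round(3))
s=r.get_state(); print(s["time_s"],s["tcp_pos"],s["contact_force"])
E
python3 fin.py
```

```text
wrist driver18_mid 0.87 a mid -0.0016 b-st 0.0 slope -0.002
wrist driver23_mid 0.87 a mid -0.003 b-st -0.0 slope 0.011
wrist driver28_mid 0.78 a mid -0.0023 b-st 0.0002 slope 0.012
wrist driver33_mid 0.57 a mid 0.0009 b-st 0.0003 slope 0.035
top driver18_mid 0.53 a mid 0.0003 b-st 0.0036 slope -0.015
top driver23_mid 0.61 a mid -0.0166 b-st 0.0045 slope 0.021
top driver28_mid 0.74 a mid -0.0218 b-st 0.0041 slope 0.002
top driver33_mid 0.79 a mid 0.0024 b-st 0.0045 slope 0.021
scene driver18_mid 0.81 a mid -0.0015 b-st 0.0017 slope -0.004
scene driver23_mid 0.81 a mid -0.003 b-st 0.0018 slope -0.022
scene driver28_mid 0.64 a mid -0.0018 b-st 0.0018 slope -0.004
scene driver33_mid 0.7 a mid 0.0005 b-st 0.0014 slope -0.012
24.4667 [ 0.61459224 -0.02834095  0.21557525] [ 0.7749143   0.58063436 -0.28367537]
```

View pics/f_wrist.png

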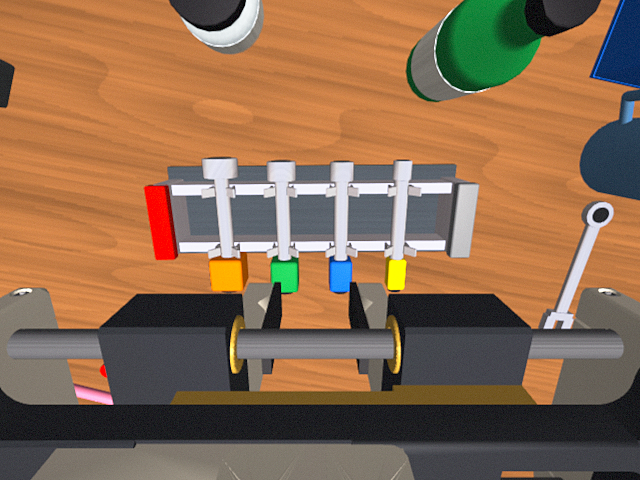

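View pics/f_scene.png

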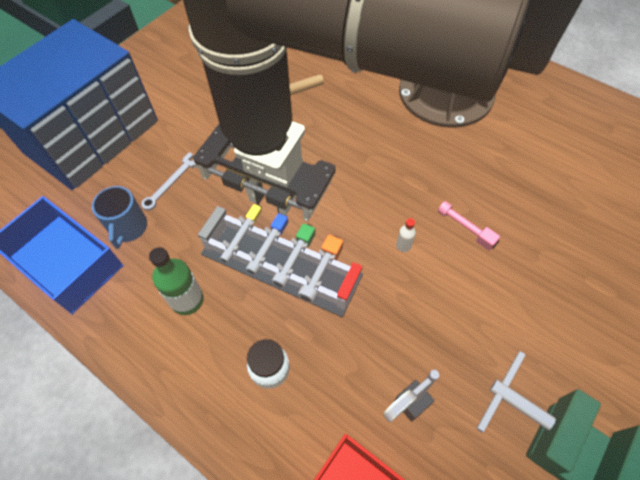

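The wrist picture shows orange (228), green (284), blue (341) and yellow (398) in stations 3 to 0, in line with their clips and heads away from the robot. The scene picture shows the bystanders unmoved.

```bash
python3 -c "
from plant import r
print(r.close_job())"
```

```text
the job is handed in; nothing more can be done
None
```

All four nut drivers are clipped on the rail in order of size, handles towards the robot, and I handed the job in at about 24.5 s of the 72 s allowed. From grey to red cap they are yellow 18, blue 23, green 28 and orange 33 in stations 0 to 3. Green started in station 1, so I moved it to station 2.

**Fully home:** when I pushed each driver down, the tool stopped at the height that matches a seated shank, with about 10 to 30 N of resistance.
- Blue gave the lowest reading (10 N), so I pressed it 2 mm further before letting go. I did not take a force reading after that.

**Position:** the last wrist and scene measurements put every shank middle within about 3 mm along the shank. Across the shank they were within 0.3 mm (wrist) and 1.8 mm (scene). I measured these against station points taken from where the tool stood at each station, so they show that the drivers line up with each other more than they prove absolute position.

**Disagreement:** the top camera disagreed.
- It showed all four drivers the same 4 to 4.5 mm off across, which I took as a calibration offset.
- It also put blue and green 17 to 22 mm off along the shank, probably because the gripper was blocking its view of their handles.

**Other objects:** the last scene picture shows the bystanders and the pink look-alike where they started, judged by eye. The gripper was clear above the rail at hand-in.

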